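# Pin the mould and present the template

## Task

Take the steel locating pin out of its stand and put it all the way down into the hole in the willow mould, and let go of it. Then lift the flap of the wooden case well up, draw the template out of its slot, and finish while still holding it in the gripper: upright and still, straight above the pin in the mould, with about 10 cm of air between the template and the pin's head. Leave everything else on the bench where it lies.

Things in the scene. Friction and masses are not known exactly. Their poses are not given: they have to be found in the camera images.
- pin: Steel locating pin to be set in the mould: round shank 10 mm in diameter, 61 mm long; above it a round head 18 mm in diameter, 14 mm high (75 mm in all, 50 g). It starts upright, 12 mm deep in a loose hole of its stand, foot 13 mm above the bench. Origin: centre of its foot; z points up along the pin to its head.
- stand: Pin stand, a fixed wooden block 50 x 50 mm, 25 mm high, between mould and case, in whose top the pin stands at the start. Origin: centre of its underside, z up.
- mould: Fixed mould of pale willow, 30 mm thick, about 150 x 150 mm, bowed at its +x side, where a thin maple rib 50 mm high is pinched by a bent steel spring clip (top 88 mm above the bench, 60 mm or more from the hole's axis). It may be left or right of the stand. Origin: centre of its underside, z up, x towards the rib.
- mould_hole (a point): Mouth of the only hole in the mould: upright, 12 mm in diameter, 25 mm deep, in the mould's top face 30 mm above the bench, 30 mm to the -x side of the mould's origin. The point is the mouth's centre.
- case: Fixed wooden case 150 mm (x) x 170 mm (y) x 100 mm high, walls and floor 6 mm, on the other side of the stand from the mould, closed by a hinged flap. Origin: centre of its underside, z up; its hinge is on the +x rim, its front is -x.
- flap (a joint): Angle of the case's flap, rad: 0 is shut, positive is lifted; stop at 1.9. The flap (150 x 170 x 8 mm, 150 g) may start slightly ajar, up to 0.15. Its hinge is stiff: the flap stays wherever it is left; about 2 to 3 N at the handle lifts it.
- flap_hinge (a point): Middle of the flap's hinge line, on the case's +x rim, 100.5 mm above the bench; the line runs along the case's y.
- flap_handle (a point): Middle of the flap's handle: round brass bar 11 mm thick, 85 mm long, along the case's y, on two posts 72 mm apart; its axis is 35 mm off the flap's outer face, 30 mm from the free (-x) edge. From the hinge line it lies 120 mm towards the case's -x and 43 mm up when shut, and turns with the flap.
- template: Maple template hidden in the case: upright plate 8 mm thick, 60 wide, 58 high with a 12 mm hole; on it a grip tab 30 wide, 26 high, 8 thick (84 in all, 40 g). Draws straight up from a slot (1 mm play, walls 41 mm above the bench); its foot is 6 mm, its top 90 mm above the bench, 10 mm from the case's origin towards -x. 65 mm free beside it. Origin: foot's centre; z up, x along width, y across.
- gouge: Bystander, not to be disturbed: horn-handled gouge, 240 mm long, 26 mm high, lying behind the work. Origin: on the underside, below the joint of handle and blade; x points to the blade's edge.
- spool_clamp: Bystander, not to be disturbed: brass spool clamp, 32 mm across, 74 mm tall, standing behind the pin stand. Origin: centre of its underside.
- stone: Bystander, not to be disturbed: grey slate sharpening stone 60 x 170 x 22 mm. Origin: centre of its underside.
- peg_blank: Bystander, not to be disturbed: ebony peg blank 92 mm long, 12 mm high, lying near the robot. Origin: centre of its underside.
- glue_jar: Bystander, not to be disturbed: closed amber jar, 60 mm across, 75 mm tall. Origin: centre of its underside.
- thumb_plane: Bystander, not to be disturbed: small brass thumb plane 85 x 30 mm, 31 mm high. Origin: centre of its underside.
There are look-alikes about, which are no part of the job. What is shaped like the case but blue, pink or white is not meant.

How it is judged:
By the outcome, as a careful person would: the job done as asked, in the order asked, and still so for the second after the job is handed in, while the arm keeps its last pose, push and grip.
It also fails if it takes over 67 s, if anything falls off the work surface, if the arm or the gripper's body presses on something with over 40 N, if the wrist force passes 120 N, or if a joint passes its speed limit or range.

## Robot

A 7-joint arm with a two-finger parallel gripper is mounted at the origin on the work surface. World frame = base frame: x ahead of the robot, y to its left, z up, the work surface at z = 0. Lengths are in m, angles in rad, forces in N, time in s.
With the tool pointing down it reaches from about 0.425 to 0.925 m from the base axis. Payload 6.8 kg.
Tool frame: the origin (TCP) lies on the centre line of the jaws, within the pads' length; the fingertips stand 19 mm ahead of it and the grasp point (between the pads) is the TCP (r.tip_extent is the y of the fingertips in the tool frame, in m); y points along the fingers, z is the direction in which the jaws open and shut, and the axes are right-handed (so a half turn about y gives the same grasp; the last joint's range is limited). The gripper opens to 85 mm and grips with 20 to 120 N. Pads are 22 mm wide; open, the fingers measure 114 mm over their backs; the gripper's body (76 mm by 85 mm) begins 54 mm behind the grasp point. The pads swing forward as they close: fully open they stand 13 mm farther back than shut.
Start: joints at [-0.108, 0.477, 0.022, 1.555, -0.011, 1.109, -0.083], TCP at [0.675, 0, 0.25] pointing down, gripper open.
Joint ranges: [-2.96, 2.96], [-0.34, 2.1], [-1.41, 1.46], [0.24, 2.44], [-1.37, 4.51], [0.17, 1.92], [-2.96, 2.96]. Speed limits (rad/s): [2.39, 2.39, 3.14, 3.14, 3.14, 3.14, 3.14].

## Interface

Orientations are given as a rotation vector (axis times angle).
In Python, from bench import r gives the robot as it stands. The module is installed in compiled form; this text tells all that it offers.
- The arm moves only by the tool jog_arm, never from a script. Its argument "motion" is a list of rows, each a list of 3 entries, a list of its own where there are three numbers: the opening, from 0 (shut) to 1 (fully open), then the shift along the tool's x, y, z in m, then the turn, a rotation vector about the tool's x, y, z in degrees. A call has 1 to 10 rows; each row shifts and turns the commanded pose from where the row before left it, along the tool's axes as they then stand; what a row does not reach is not made up. A row lasts 1/12 s, in which the tool goes at most 41.7 mm and 7.16 degrees, less where a joint would pass 70% of its speed; a pose out of reach is approached as far as the arm can. A call with a gripper value outside its range is refused whole. The fingers move at their own pace and stop on an object; "force" is the grip in N (left out, the last holds). Time passes only in rows, so rows that do not move let the fingers close. It gives the time, the measured TCP pose, the force and the opening at its end, in the units of the state.
- r.get_obs(): the state, without advancing time (a new reading comes with each control period).
- r.grab_frame(name): name is "scene" or "side" or "wrist"; returns a dict with "image" (400x640x3 uint8, red, green, blue), "range_z" (400x640 float32, m along the optical axis (not along the pixel's ray), 0 where there is no reading), "fx", "fy", "cx", "cy" (pixels), "k1" (the pictures are not rectified: a ray, as slopes to the right and down, at radius r is drawn at 1 + k1 r^2 times it, then the intrinsics apply), "xyz" and "orientation" of the camera in the world. Camera axes: x right, y down, z forward; pixel columns grow to the right and rows downward; lengths in m; the calibration is good to about 2 mm. A picture is of the moment at which its call begins.
- r.hand_in(): hands the job in, once; it reports no verdict.
The state is a dict: "clock": time; "joints": joint angles; "qvel": joint speeds; "tau": joint torques, N m; "tcp_pos": TCP position; "orientation": TCP orientation; "contact_force": force on the tool from outside, world axes, zero at the start; "moment": the same for the moment, N m; "grip_width": finger opening in m.
Only numpy, scipy, OpenCV 4.12 (cv2) and the standard library are available. Lean on these libraries where they do the work, as an engineer would, in place of code of your own. Each camera call takes 0.05 s, during which the arm holds its last target.

## Working session

There is one attempt and no reset: what is moved stays moved. The work goes in short steps, Python scripts to look and compute and a tool call to move; the robot and the scene stay as the last step left them, time stands still between calls to the robot, and variables do not carry over. Pictures are saved under pics/ and viewed, and the job is handed in when it is done.

Besides the shell and the picture viewer there is one more tool, called after "Emit:" by a JSON object that holds its "fn" and its "kwargs". jog_arm: Moves the arm, as the interface text tells. Its arguments: {"type":"object","properties":{"motion":{"type":"array","items":{"type":"array"}},"force":{"type":"number"}},"required":["motion"]}

```bash
mkdir -p pics; cat > h.py <<'E'
import numpy as np, cv2
from scipy.spatial.transform import Rotation as R
from bench import r
def grab(n,fn=None):
    f=r.grab_frame(n)
    if fn: cv2.imwrite('pics/'+fn,f['image'][:,:,::-1])
    return f
def rot(f):
    o=np.array(f['orientation'],float)
    return R.from_rotvec(o).as_matrix() if o.size==3 else o.reshape(3,3)
def rays(f,uv):
    uv=np.asarray(uv,float).reshape(-1,1,2)
    K=np.array([[f['fx'],0,f['cx']],[0,f['fy'],f['cy']],[0,0,1]])
    p=cv2.undistortPoints(uv,K,np.array([f['k1'],0,0,0,0.]),).reshape(-1,2)
    return np.c_[p,np.ones(len(p))]
def onplane(f,uv,z):
    d=rays(f,uv)@rot(f).T; c=np.array(f['xyz'])
    return c+d*((z-c[2])/d[:,2])[:,None]
def cloud(f):
    v,u=np.mgrid[0:400,0:640]
    d=rays(f,np.c_[u.ravel(),v.ravel()])*f['range_z'].reshape(-1,1)
    return (d@rot(f).T+np.array(f['xyz'])).reshape(400,640,3)
def proj(f,P):
    p=(np.atleast_2d(P)-np.array(f['xyz']))@rot(f)
    s=p[:,:2]/p[:,2:]; s=s*(1+f['k1']*(s**2).sum(1,keepdims=True))
    return s*[f['fx'],f['fy']]+[f['cx'],f['cy']]
E
python3 - <<'E'
from h import *
for n in('scene','side','wrist'):
    f=grab(n,n+'0.png'); print(n,f['xyz'],f['orientation'],f['fx'],f['cx'],f['cy'],f['k1'])
o=r.get_obs(); print(o, r.tip_extent)
print(R.from_rotvec(o['orientation']).as_matrix().round(3))
E
```

```text
scene [ 1.32599759 -0.12963121  0.83435339] [-1.84476589 -1.55880033  0.71557281] 363.8354578264555 326.7797160000254 203.45263103732395 0.006478876158002601
side [0.27528478 1.04405603 1.05552901] [-0.32966768  2.75670807 -1.24583031] 410.5276151409285 315.1240787820888 197.0902188310859 -0.1012412117887651
wrist [0.67483878 0.07043048 0.37344111] [ 2.86098152e+00 -5.77109681e-04 -1.21252841e-03] 275.855710638839 321.6628834415881 199.4729832962838 0.0006118379603353703
{'clock': 0.15, 'joints': array([-0.10811871,  0.47764869,  0.02238392,  1.55621882, -0.0115215 ,
        1.1093161 , -0.08313266]), 'qvel': array([ 0.00049337, -0.00126365, -0.00011526, -0.00284735, -0.00141952,
        0.00092264,  0.00040231]), 'tau': array([ 1.55385478e-03, -5.96924365e+01,  1.60940632e+00, -2.81490952e+01,
        1.26662746e-02,  6.56643446e-03,  5.58682734e-05]), 'tcp_pos': array([ 6.74563447e-01, -9.14415215e-06,  2.49526298e-01]), 'orientation': array([-1.21033043,  1.21025426, -1.20861299]), 'contact_force': array([-0.34810768,  0.52388086, -0.03223108]), 'moment': array([0.02159547, 0.01169642, 0.04134683]), 'grip_width': 0.08518984090253873} 0.019
[[-0.    -0.001  1.   ]
 [-1.    -0.    -0.   ]
 [ 0.    -1.    -0.001]]
```

View pics/scene0.png

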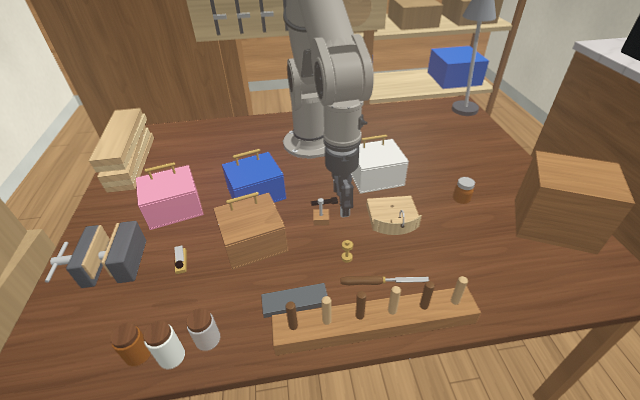

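View pics/side0.png

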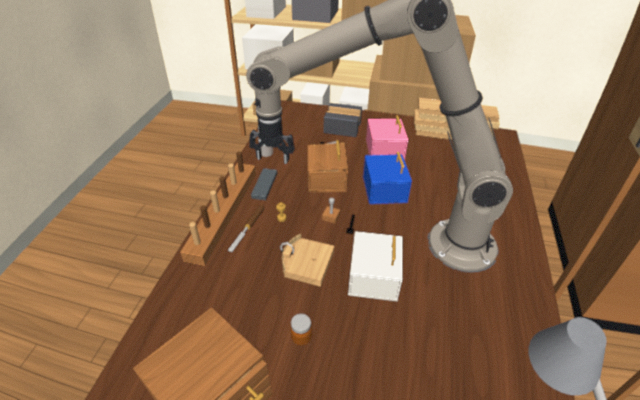

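View pics/wrist0.png

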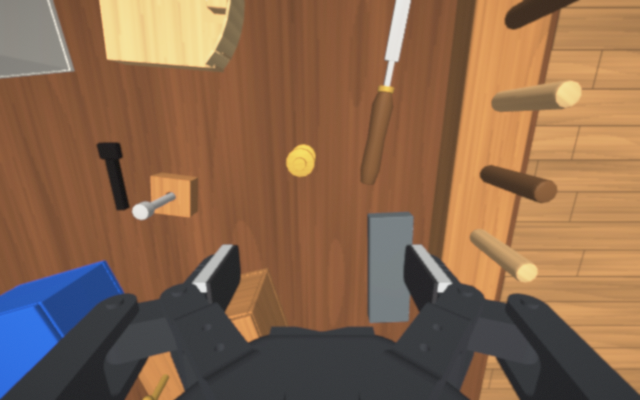

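Scene view: mould at about (395,213), stand and pin at (321,210), brown case at (250,228) with the handle on the robot side, and the clamp at (347,250). Next I'll measure from the clouds.

```bash
python3 - <<'E'
from h import *
ims=[]
for n,(x0,y0,x1,y1) in {'scene':(200,120,440,300),'side':(270,120,420,300)}.items():
    f=grab(n); np.savez(n+'.npz',**f)
    c=f['image'][y0:y1,x0:x1,::-1]; cv2.imwrite('pics/z_%s.png'%n,cv2.resize(c,None,fx=3,fy=3,interpolation=cv2.INTER_CUBIC))
f=grab('wrist'); np.savez('wrist.npz',**f)
for n in('scene','side','wrist'):
    f=np.load(n+'.npz'); P=cloud(f).reshape(-1,3); P=P[(f['range_z'].ravel()>0)]
    m=(P[:,0]>.35)&(P[:,0]<.95)&(abs(P[:,1])<.35)
    Q=P[m]; b=Q[abs(Q[:,2])<.02]; print(n,len(Q),'bench z',np.median(b[:,2]), b[:,2].std())
E
```

```text
scene 57590 bench z 3.7380147883681047e-06 0.004006665818353265
side 29799 bench z 0.0008389467851654953 0.004256245302699815
wrist 195548 bench z 0.0004781286343537583 0.0034266020041818245
```

```bash
python3 - <<'E'
from h import *
# top-down height maps, 2mm/px, x 0.4..0.9 (rows down), y .35..-.35 (cols)
out=[]
for n in('scene','side'):
    f=np.load(n+'.npz'); P=cloud(f).reshape(-1,3); C=f['image'].reshape(-1,3)
    ok=f['range_z'].ravel()>0
    P=P[ok];C=C[ok]
    m=(P[:,0]>.35)&(P[:,0]<.95)&(abs(P[:,1])<.35)&(P[:,2]<.2); P=P[m];C=C[m]
    o=np.argsort(P[:,2]);P=P[o];C=C[o]
    im=np.zeros((300,350,3),np.uint8)
    im[((P[:,0]-.35)/.002).astype(int),((.35-P[:,1])/.002).astype(int)]=C[:,::-1]
    out.append(im)
cv2.imwrite('pics/top.png',np.hstack(out))
E
```

```text
(no output)
```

View pics/z_scene.png

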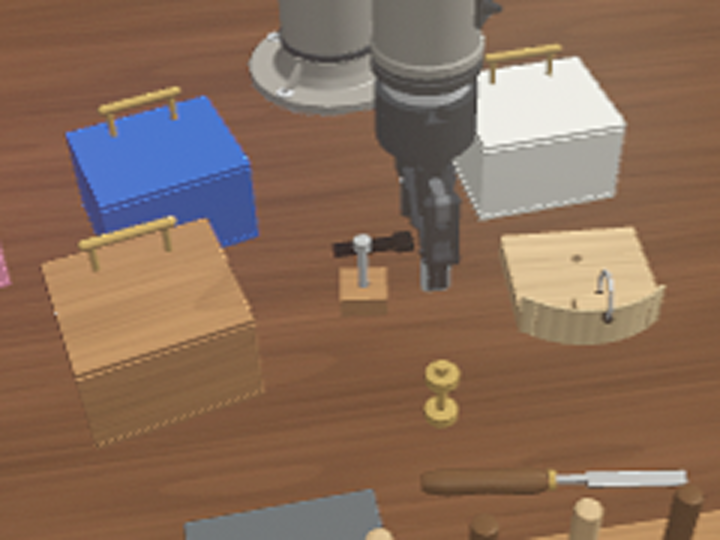

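View pics/z_side.png

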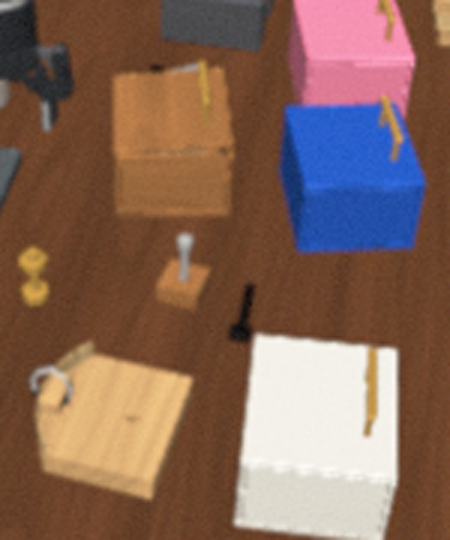

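View pics/top.png

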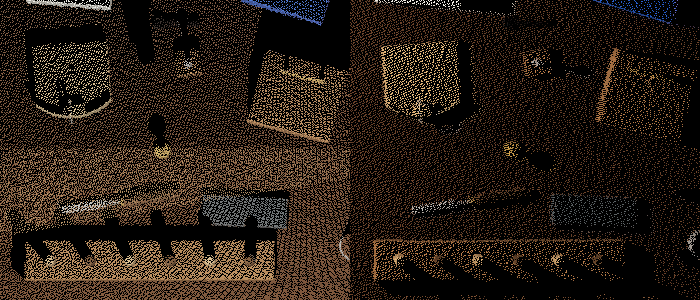

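```bash
python3 - <<'E'
from h import *
S=np.load('scene.npz');D=np.load('side.npz');W=np.load('wrist.npz')
print('hole', onplane(S,[392.3,206],.03), onplane(D,[314,259.3],.03))
# wood case side: flap top plane
for n,f in(('scene',S),('side',D),('wrist',W)):
    P=cloud(f).reshape(-1,3); ok=f['range_z'].ravel()>0; C=f['image'].reshape(-1,3)[ok].astype(int); P=P[ok]
    m=(P[:,0]>.42)&(P[:,0]<.68)&(P[:,1]>-.36)&(P[:,1]<-.12)&(P[:,2]>.085)&(P[:,2]<.135)&(C[:,2]<C[:,0]-20)
    Q=P[m]; 
    if len(Q)<50: print(n,len(Q)); continue
    A=np.c_[Q[:,:2],np.ones(len(Q))]
    for _ in range(6):
        c,*_r=np.linalg.lstsq(A,Q[:,2],rcond=None); e=Q[:,2]-A@c; k=abs(e)<max(.004,1.5*np.median(abs(e))); A=A[k];Q=Q[k]
    print(n,len(Q),'plane',c,'tilt',np.hypot(*c[:2]),np.degrees(np.arctan2(c[1],c[0])))
    print(' rect',cv2.minAreaRect(Q[:,:2].astype(np.float32)), Q[:,2].min(),Q[:,2].max())
    np.save('flap_%s.npy'%n,Q)
    m=(P[:,0]>.42)&(P[:,0]<.72)&(P[:,1]>-.36)&(P[:,1]<-.12)&(P[:,2]>A.dot(c).max()*0+.133)
    H=P[m];print(' handle',len(H),H.min(0),H.max(0),np.median(H,0))
    # stand top
    m=(P[:,0]>.42)&(P[:,0]<.56)&(P[:,1]>-.08)&(P[:,1]<.04)
    T=P[m&(P[:,2]>.021)&(P[:,2]<.029)]; print(' stand',len(T),cv2.minAreaRect(T[:,:2].astype(np.float32)))
    T=P[m&(P[:,2]>.07)&(P[:,2]<.1)]; print(' head',len(T),T.mean(0),T.min(0),T.max(0))
    T=P[m&(P[:,2]>.032)&(P[:,2]<.07)]; print(' shank',len(T),np.median(T,0) if len(T) else 0)
    m=(P[:,0]>.38)&(P[:,0]<.62)&(P[:,1]>.08)&(P[:,1]<.34)&(P[:,2]>.025)&(P[:,2]<.036)
    T=P[m]; print(' mould',len(T),cv2.minAreaRect(T[:,:2].astype(np.float32)),np.median(T[:,2])) if len(T) else 0
E
```

```text
hole [[0.48538345 0.21084328 0.03      ]] [[0.48263834 0.20867105 0.03      ]]
scene 1959 plane [-0.08337185 -0.02261033  0.15321239] tilt 0.08638340267483602 -164.82643406700234
 rect ((0.5437578558921814, -0.244373619556427), (0.14996415376663208, 0.17006731033325195), 14.598211288452148) 0.1033675266401003 0.12318774233045304
 handle 145 [ 0.48965165 -0.29986651  0.13316273] [ 0.51818674 -0.21146095  0.15968729] [ 0.5050699  -0.25687642  0.15465577]
 stand 162 ((0.4761686325073242, -0.02585706301033497), (0.04896673932671547, 0.054976705461740494), 82.57291412353516)
 head 31 [ 0.47983002 -0.02642741  0.08422326] [ 0.46719295 -0.03316053  0.07390034] [ 0.4878324  -0.01922953  0.09082456]
 shank 26 [ 0.48061004 -0.02738543  0.05125857]
 mould 1119 ((0.5103347897529602, 0.20592322945594788), (0.15044131875038147, 0.1524852067232132), 86.18780517578125) 0.02929750510347029
side 744 plane [-0.0631197  -0.03174264  0.13979789] tilt 0.07065190723824484 -153.30236789396588
 rect ((0.5406728982925415, -0.2431802749633789), (0.14924965798854828, 0.17507952451705933), 14.398296356201172) 0.
[... 705 characters left out ...]
5793671607971, -0.1933903992176056), (0.16226989030838013, 0.06261587142944336), 35.359527587890625) 0.09681614388498827 0.12135694755588256
 handle 140 [ 0.48706494 -0.22296899  0.13306613] [ 0.4958367  -0.2081293   0.15538847] [ 0.49286095 -0.21697762  0.14318439]
 stand 1291 ((0.4762726128101349, -0.026121165603399277), (0.05096110701560974, 0.051300954073667526), 82.06463623046875)
 head 302 [ 0.47850244 -0.02463842  0.08567633] [ 0.46695862 -0.03497032  0.07063487] [ 0.48537713 -0.01714595  0.09124316]
 shank 158 [ 0.47962606 -0.02397     0.05194917]
 mould 7398 ((0.5078221559524536, 0.16132181882858276), (0.15177248418331146, 0.06743140518665314), 0.43041864037513733) 0.030262726043674
```

Emit:
{"fn": "jog_arm", "kwargs": {"motion": [[1, [-0.026, 0.007, -0.024], [0, 0, 0]], [1, [-0.026, 0.007, -0.024], [0, 0, 0]], [1, [-0.026, 0.007, -0.024], [0, 0, 0]], [1, [-0.026, 0.007, -0.024], [0, 0, 0]], [1, [-0.026, 0.007, -0.024], [0, 0, 0]], [1, [-0.026, 0.007, -0.024], [0, 0, 0]], [1, [-0.026, 0.007, -0.024], [0, 0, 0]], [1, [-0.028, 0.008, -0.022], [0, 0, 0]], [1, [0, 0, 0], [0, 0, 0]], [1, [0, 0, 0], [0, 0, 0]]], "force": 40}}

```text
clock: 1.13
tcp_pos: [0.4834, 0.212, 0.1931]
orientation: [-1.212, 1.206, -1.205]
contact_force: [0.5, -1.4, -0.4]
grip_width: 0.0855
```

```bash
python3 - <<'E'
from h import *
f=grab('wrist','w1.png'); np.savez('wh.npz',**f); o=r.get_obs(); print(o['clock'],o['tcp_pos'],o['contact_force'],f['xyz'])
P=proj(f,[[.484,.21,.03]]);print(P)
u,v=P[0].astype(int); cv2.imwrite('pics/w1z.png',cv2.resize(f['image'][v-50:v+50,u-70:u+70,::-1],None,fx=5,fy=5,interpolation=cv2.INTER_CUBIC)); print(u-70,v-50)
E
```

```text
1.1833 [0.48482061 0.21044733 0.19338295] [-0.00207525 -0.62743313  0.13884685] [0.48330601 0.28241164 0.31712293]
[[322.03581441 190.30647784]]
252 140
```

View pics/w1z.png

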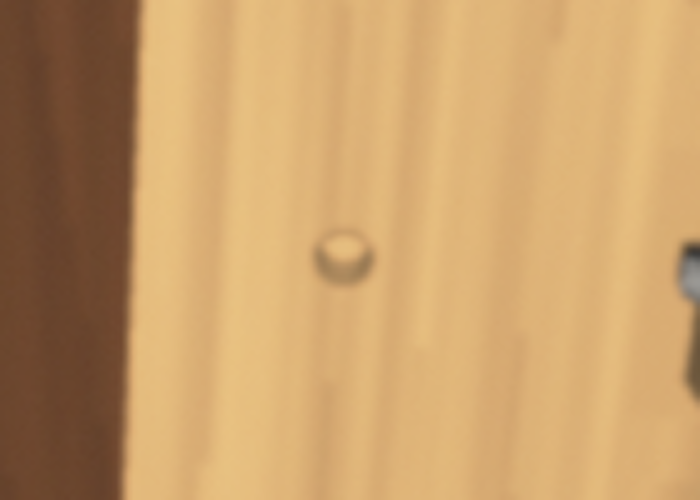

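View pics/w1.png

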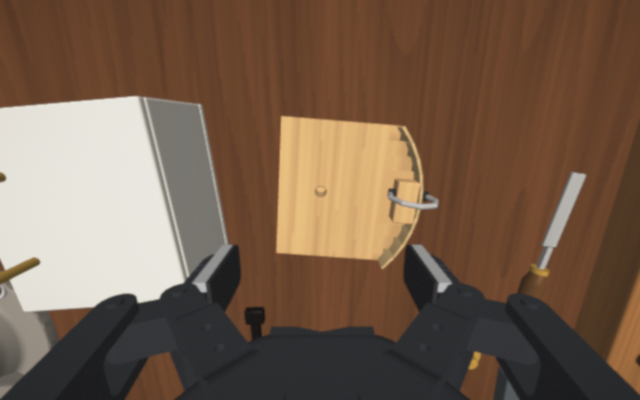

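The hole mouth is at wrist pixel (320.3,191). Now the same view over the pin.

Emit:
{"fn": "jog_arm", "kwargs": {"motion": [[1, [0.034, -0.008, -0.001], [0, 0, 0]], [1, [0.034, -0.008, -0.001], [0, 0, 0]], [1, [0.034, -0.008, -0.001], [0, 0, 0]], [1, [0.034, -0.008, -0.001], [0, 0, 0]], [1, [0.034, -0.008, -0.001], [0, 0, 0]], [1, [0.034, -0.008, -0.001], [0, 0, 0]], [1, [0.031, -0.008, -0.001], [0, 0, 0]], [1, [0, 0, 0], [0, 0, 0]], [1, [0, 0, 0], [0, 0, 0]], [1, [0, 0, 0], [0, 0, 0]]]}}

```text
clock: 2.02
tcp_pos: [0.4783, -0.0256, 0.2495]
orientation: [-1.208, 1.21, -1.211]
contact_force: [0.6, 0.6, 0.2]
grip_width: 0.0856
```

```bash
python3 - <<'E'
from h import *
h=np.load('wh.npz'); print('hole',onplane(h,[320.3,191],.03))
f=grab('wrist','w2.png'); np.savez('wp.npz',**f); o=r.get_obs(); print(o['clock'],o['tcp_pos'],o['contact_force'],f['xyz'])
P=proj(f,[[.477,-.025,.088]]);print(P)
u,v=P[0].astype(int); cv2.imwrite('pics/w2z.png',cv2.resize(f['image'][v-50:v+50,u-70:u+70,::-1],None,fx=5,fy=5,interpolation=cv2.INTER_CUBIC)); print(u-70,v-50)
E
```

```text
hole [[0.48214007 0.20922433 0.03      ]]
2.0667 [ 0.47823891 -0.02479606  0.2492646 ] [0.16036115 1.07743928 0.85139578] [0.47854909 0.04474391 0.37354204]
[[319.97842084 188.23986142]]
249 138
```

View pics/w2z.png

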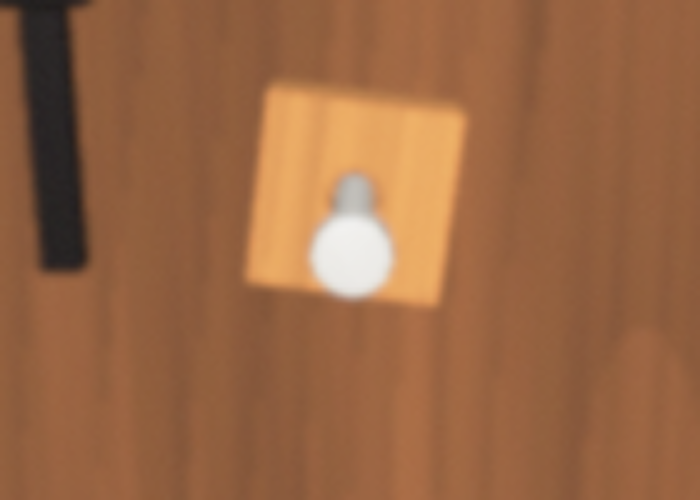

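Head centre is at wrist pixel (319,188.8), so the pin is at about (0.476,-0.0255). The hole is offset from it by (+6,+235) mm. Descending to grip.

Emit:
{"fn": "jog_arm", "kwargs": {"motion": [[1, [0.001, 0.03, -0.002], [0, 0, 0]], [1, [0, 0.03, 0], [0, 0, 0]], [1, [0, 0.03, 0], [0, 0, 0]], [0.6, [0, 0.03, 0], [0, 0, 0]], [0.6, [0, 0.03, 0], [0, 0, 0]], [0.5, [0, 0.018, 0], [0, 0, 0]], [0.4, [0, 0, 0], [0, 0, 0]], [0.1, [0, 0, 0], [0, 0, 0]], [0.1, [0, 0, 0], [0, 0, 0]], [0.1, [0, 0, 0], [0, 0, 0]]], "force": 50}}

```text
clock: 2.9
tcp_pos: [0.4772, -0.0256, 0.0826]
orientation: [-1.207, 1.207, -1.21]
contact_force: [-0.3, 0.8, -0.3]
grip_width: 0.016
```

Emit:
{"fn": "jog_arm", "kwargs": {"motion": [[0.1, [0, 0, 0], [0, 0, 0]], [0.1, [0, 0, 0], [0, 0, 0]], [0.1, [0, 0, 0], [0, 0, 0]]]}}

```text
clock: 3.15
tcp_pos: [0.4765, -0.0259, 0.082]
orientation: [-1.208, 1.208, -1.21]
contact_force: [-0.4, 0.4, -0.6]
grip_width: 0.016
```

```bash
python3 - <<'E'
from h import *
f=grab('wrist','w3.png');o=r.get_obs(); print(o['clock'],o['tcp_pos'],o['contact_force'],o['grip_width'])
E
```

```text
3.2 [ 0.4763331  -0.02599588  0.08185836] [ 0.03765464 -0.1966787  -0.29174433] 0.016067737953512844
```

View pics/w3.png

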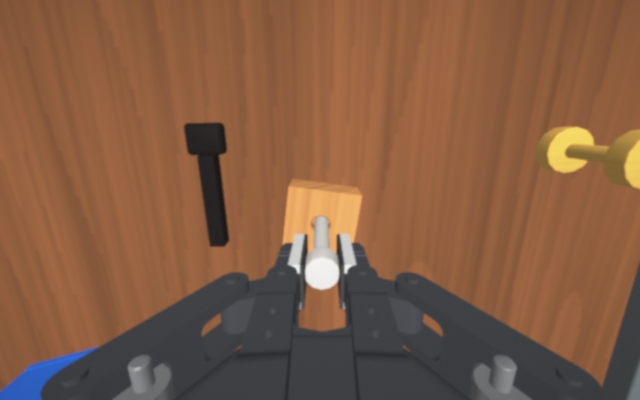

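Emit:
{"fn": "jog_arm", "kwargs": {"motion": [[0.1, [0, -0.015, 0], [0, 0, 0]], [0.1, [0, -0.025, 0], [0, 0, 0]], [0.1, [-0.015, -0.01, 0], [0, 0, 0]], [0.1, [-0.032, 0, 0.001], [0, 0, 0]], [0.1, [-0.036, 0, 0.001], [0, 0, 0]], [0.1, [-0.036, 0, 0.001], [0, 0, 0]], [0.1, [-0.036, 0, 0.001], [0, 0, 0]], [0.1, [-0.036, 0, 0.001], [0, 0, 0]], [0.1, [-0.032, 0, 0.001], [0, 0, 0]], [0.1, [-0.012, 0, 0], [0, 0, 0]]]}}

```text
clock: 4.03
tcp_pos: [0.4816, 0.2149, 0.1318]
orientation: [-1.209, 1.206, -1.203]
contact_force: [0.4, 0.4, 0.0]
grip_width: 0.0159
```

Emit:
{"fn": "jog_arm", "kwargs": {"motion": [[0.1, [0, 0, 0], [0, 0, 0]], [0.1, [0, 0, 0], [0, 0, 0]], [0.1, [0, 0, 0], [0, 0, 0]]]}}

```text
clock: 4.28
tcp_pos: [0.482, 0.2072, 0.1311]
orientation: [-1.21, 1.21, -1.211]
contact_force: [-0.1, -0.2, -0.8]
grip_width: 0.016
```

```bash
python3 - <<'E'
from h import *
o=r.get_obs(); print(o['clock'],o['tcp_pos'],o['contact_force'],o['grip_width'])
f=grab('wrist'); P=proj(f,[[.4821,.2092,.03]])[0]; print(P, proj(f,[o['tcp_pos']]))
cv2.imwrite('pics/w4z.png',cv2.resize(f['image'][170:320,240:400,::-1],None,fx=4,fy=4,interpolation=cv2.INTER_CUBIC))
E
```

```text
4.2833 [0.48200685 0.20722329 0.13114636] [-0.09946301 -0.18934841 -0.76073732] 0.015999100806412796
[321.48203135 203.36679614] [[321.26582756 265.78214718]]
```

View pics/w4z.png

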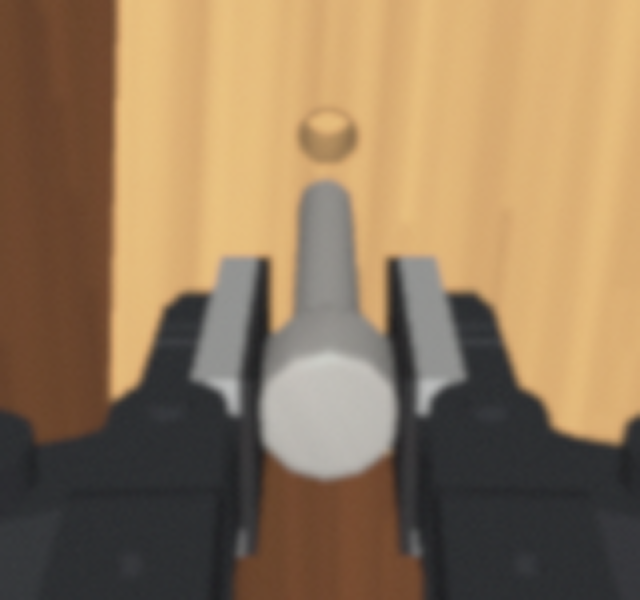

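Emit:
{"fn": "jog_arm", "kwargs": {"motion": [[0.1, [0, 0.012, 0], [0, 0, 0]], [0.1, [0, 0.012, 0], [0, 0, 0]], [0.1, [0, 0, 0], [0, 0, 0]], [0.1, [0, 0, 0], [0, 0, 0]], [0.1, [0, 0, 0], [0, 0, 0]]]}}

```text
clock: 4.75
tcp_pos: [0.4824, 0.2082, 0.1078]
orientation: [-1.208, 1.21, -1.211]
contact_force: [-0.3, 1.0, -0.0]
grip_width: 0.0158
```

```bash
python3 - <<'E'
from h import *
o=r.get_obs(); t=o['tcp_pos'];print(o['clock'],t,o['contact_force'],o['grip_width'])
f=grab('wrist'); P=proj(f,[[.4821,.2092,.03],[t[0],t[1],t[2]-.069],t])
print(((P-[240,170]+.4)*4).round())
cv2.imwrite('pics/w5z.png',cv2.resize(f['image'][170:320,240:400,::-1],None,fx=4,fy=4,interpolation=cv2.INTER_CUBIC))
E
```

```text
4.75 [0.48241088 0.20816312 0.1077807 ] [-0.33912432  0.98715547 -0.01276467] 0.01583480607824955
[[325. 176.]
 [327. 196.]
 [327. 385.]]
```

View pics/w5z.png

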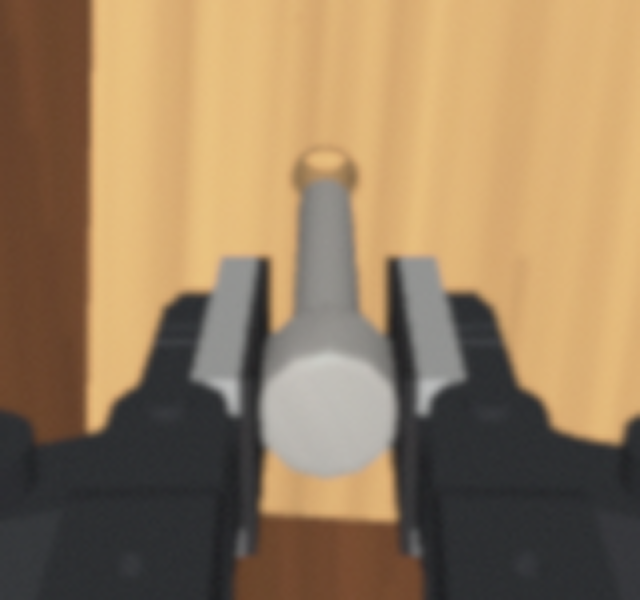

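Emit:
{"fn": "jog_arm", "kwargs": {"motion": [[0.1, [-0.001, 0.006, 0], [0, 0, 0]], [0.1, [0, 0, 0], [0, 0, 0]], [0.1, [0, 0, 0], [0, 0, 0]], [0.1, [0, 0, 0], [0, 0, 0]]]}}

```text
clock: 5.13
tcp_pos: [0.482, 0.2101, 0.1013]
orientation: [-1.209, 1.209, -1.209]
contact_force: [-0.3, -0.5, -0.9]
grip_width: 0.0159
```

```bash
python3 - <<'E'
from h import *
o=r.get_obs(); t=o['tcp_pos'];print(o['clock'],t,o['contact_force'],o['grip_width'])
f=grab('wrist'); P=proj(f,[[.4821,.2092,.03],[t[0],t[1],t[2]-.069],t])
print(((P-[290,190]+.4)*9).round())
cv2.imwrite('pics/w6z.png',cv2.resize(f['image'][190:256,290:350,::-1],None,fx=9,fy=9,interpolation=cv2.INTER_CUBIC))
E
```

```text
5.1333 [0.48200819 0.21008962 0.10133572] [-0.29156001 -0.54898216 -0.88815794] 0.01585282416083093
[[287. 261.]
 [285. 261.]
 [285. 685.]]
```

View pics/w6z.png

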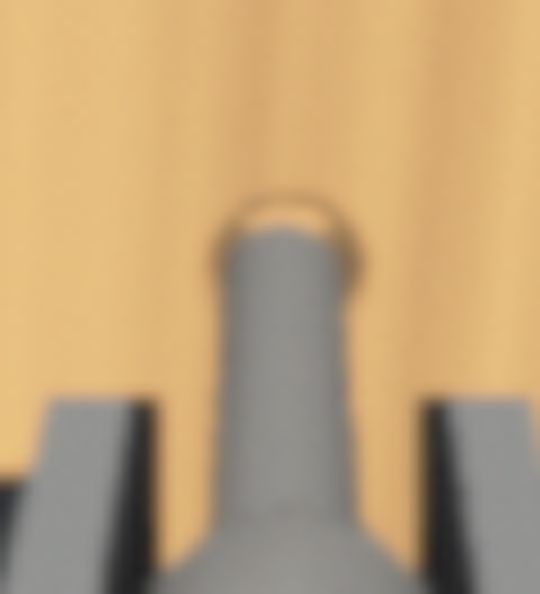

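Foot sits about 0.9 mm short of the hole centre in y (near-side gap at row 192–225). I'll shift +y and lower while watching force.

Emit:
{"fn": "jog_arm", "kwargs": {"motion": [[0.1, [-0.001, 0, 0], [0, 0, 0]], [0.1, [0, 0.003, 0], [0, 0, 0]], [0.1, [0, 0.003, 0], [0, 0, 0]], [0.1, [0, 0.003, 0], [0, 0, 0]], [0.1, [0, 0, 0], [0, 0, 0]], [0.1, [0, 0, 0], [0, 0, 0]]]}}

```text
clock: 5.68
tcp_pos: [0.4818, 0.2108, 0.0919]
orientation: [-1.21, 1.209, -1.209]
contact_force: [0.4, 0.1, -1.2]
grip_width: 0.016
```

```bash
python3 - <<'E'
from h import *
f=grab('wrist'); 
o=r.get_obs(); t=o['tcp_pos'];print(o['clock'],t,o['contact_force'],o['grip_width'])
cv2.imwrite('pics/w7z.png',cv2.resize(f['image'][190:256,290:350,::-1],None,fx=9,fy=9,interpolation=cv2.INTER_CUBIC))
E
```

```text
5.7333 [0.4818353  0.21078944 0.09202068] [-0.13414915 -0.41196369 -0.47344639] 0.01586599746452773
```

View pics/w7z.png

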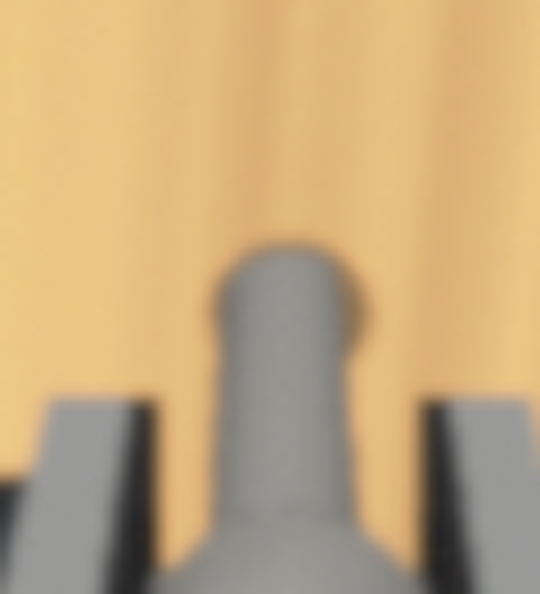

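The shank is in the hole with no contact force. Going down to the bottom.

Emit:
{"fn": "jog_arm", "kwargs": {"motion": [[0.1, [0, 0.004, 0.0003], [0, 0, 0]], [0.1, [0, 0.004, 0], [0, 0, 0]], [0.1, [0, 0.004, 0], [0, 0, 0]], [0.1, [0, 0.003, 0], [0, 0, 0]], [0.1, [0, 0.002, 0], [0, 0, 0]], [0.1, [0, 0, 0], [0, 0, 0]]]}}

```text
clock: 6.23
tcp_pos: [0.4821, 0.2108, 0.0747]
orientation: [-1.21, 1.21, -1.209]
contact_force: [-0.2, -1.3, -0.3]
grip_width: 0.0158
```

Emit:
{"fn": "jog_arm", "kwargs": {"motion": [[0.1, [0, 0.001, 0], [0, 0, 0]], [0.2, [0, 0, 0], [0, 0, 0]], [0.4, [0, 0, 0], [0, 0, 0]], [0.4, [0, 0, 0], [0, 0, 0]], [0.4, [0, 0, 0], [0, 0, 0]]]}}

```text
clock: 6.65
tcp_pos: [0.4824, 0.2113, 0.0745]
orientation: [-1.209, 1.209, -1.209]
contact_force: [-0.7, 0.8, -0.1]
grip_width: 0.0339
```

```bash
python3 - <<'E'
from h import *
f=grab('wrist','w8.png'); 
o=r.get_obs(); t=o['tcp_pos'];print(o['clock'],t,o['contact_force'],o['grip_width'])
E
```

```text
6.7 [0.48242928 0.21126192 0.07450903] [-0.55617318 -0.55636394 -0.12058845] 0.034223816046864655
```

View pics/w8.png

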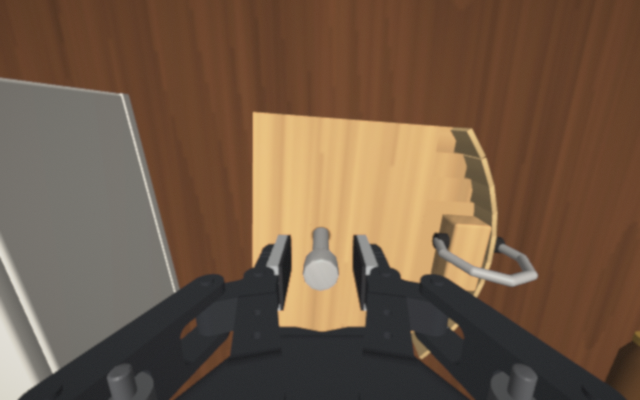

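Emit:
{"fn": "jog_arm", "kwargs": {"motion": [[0.4, [0, -0.02, 0], [0, 0, 0]], [0.4, [0, -0.035, 0], [0, 0, 0]], [0.4, [0, -0.04, 0], [0, 0, 0]], [0.4, [0, -0.04, 0], [0, 0, 0]], [0.4, [0, -0.04, 0], [0, 0, 0]], [0.4, [0, 0, 0], [0, 0, 0]], [0.4, [0, 0, 0], [0, 0, 0]]]}}

```text
clock: 7.28
tcp_pos: [0.4837, 0.2119, 0.2521]
orientation: [-1.203, 1.207, -1.209]
contact_force: [-0.1, -1.2, -0.7]
grip_width: 0.0342
```

```bash
python3 - <<'E'
from h import *
f=grab('wrist'); np.savez('wq.npz',**f)
o=r.get_obs(); t=o['tcp_pos'];print(o['clock'],t,o['contact_force'],o['grip_width'])
P=cloud(f).reshape(-1,3); m=(abs(P[:,0]-.482)<.03)&(abs(P[:,1]-.21)<.03)&(P[:,2]>.055)&(P[:,2]<.12); H=P[m]; print(len(H),np.median(H,0),np.percentile(H[:,2],[50,80,95]))
p=proj(f,[[.482,.211,.08]])[0].astype(int); u,v=p
cv2.imwrite('pics/w9z.png',cv2.resize(f['image'][v-50:v+50,u-70:u+70,::-1],None,fx=5,fy=5,interpolation=cv2.INTER_CUBIC)); print(u-70,v-50)
# handle from scene/side images
for n in('scene','side'):
    g=np.load(n+'.npz');P=cloud(g).reshape(-1,3);C=g['image'].reshape(-1,3).astype(int)
    m=(P[:,0]>.45)&(P[:,0]<.56)&(P[:,1]>-.33)&(P[:,1]<-.18)&(P[:,2]>.146)
    H=P[m]; c=H.mean(0); w=np.linalg.svd(H-c)[2][0]; s=(H-c)@w; print(n,len(H),c,w,s.min(),s.max(), c+w*(s.min()+s.max())/2)
E
```

```text
7.3333 [0.48251566 0.21122205 0.25004209] [ 0.18136888 -0.38423378 -0.02044008] 0.034168201093275154
221 [0.48202756 0.21020242 0.0801851 ] [0.0801851  0.0809299  0.08162686]
248 137
scene 130 [ 0.50472638 -0.25628713  0.15459458] [ 2.54760757e-01 -9.67004096e-01  1.87655292e-04] -0.04632349741447153 0.04508502742127911 [ 0.50456862 -0.25568832  0.15459446]
side 41 [ 0.49902411 -0.24744083  0.15624846] [-0.24230197  0.96981867 -0.02723041] -0.04871604072749533 0.04348922494371884 [ 0.49965734 -0.24997536  0.15631962]
```

View pics/w9z.png

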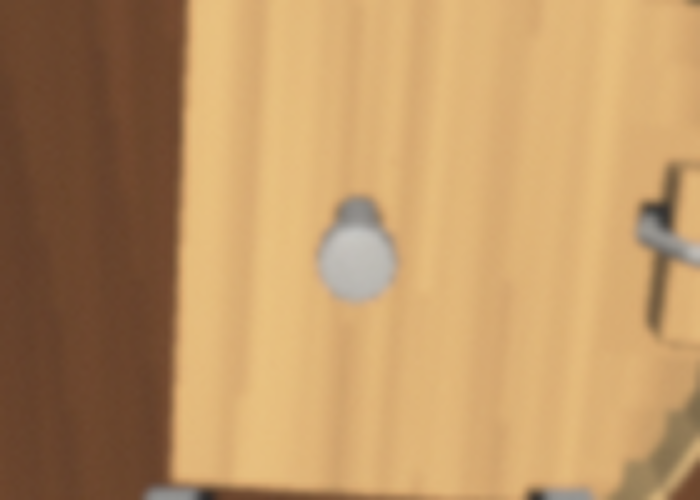

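The pin is fully seated (head top at 0.080). Moving on to the flap handle at about (0.502,-0.254,0.153).

Emit:
{"fn": "jog_arm", "kwargs": {"motion": [[0.6, [0.03, 0, 0.002], [0, 0, 0]], [0.6, [0.04, 0, 0.002], [0, 0, 0]], [0.6, [0.041, 0, 0.002], [0, 0, 0]], [0.6, [0.041, 0, 0.002], [0, 0, 0]], [0.6, [0.041, 0, 0.002], [0, 0, 0]], [0.6, [0.041, 0, 0.002], [0, 0, 0]], [0.6, [0.041, 0, 0.002], [0, 0, 0]], [0.6, [0.041, 0, 0.002], [0, 0, 0]], [0.6, [0.041, 0, 0.002], [0, 0, 0]], [0.6, [0.041, 0, 0.002], [0, 0, 0]]]}}

```text
clock: 8.17
tcp_pos: [0.5009, -0.1887, 0.2475]
orientation: [-1.211, 1.212, -1.207]
contact_force: [0.7, 1.1, -0.4]
grip_width: 0.0513
```

Emit:
{"fn": "jog_arm", "kwargs": {"motion": [[0.6, [0.036, 0, 0], [0, 0, 0]], [0.6, [0.031, 0, 0], [0, 0, 0]], [0.6, [0, 0, 0], [0, -7, 0]], [0.6, [0, 0, 0], [0, -7, 0]], [0.6, [0, 0, 0], [0, -0.5, 0]], [0.6, [0, 0, 0], [0, 0, 0]], [0.6, [0, 0, 0], [0, 0, 0]]]}}

```text
clock: 8.75
tcp_pos: [0.5019, -0.2534, 0.2483]
orientation: [-1.318, 1.024, -1.021]
contact_force: [-1.1, -0.3, -0.6]
grip_width: 0.0509
```

```bash
python3 - <<'E'
from h import *
f=grab('wrist','w10.png'); np.savez('wc.npz',**f)
o=r.get_obs(); t=o['tcp_pos'];print(o['clock'],t,o['contact_force'],o['grip_width'],o['joints'].round(3))
print(R.from_rotvec(o['orientation']).as_matrix().round(3))
P=cloud(f).reshape(-1,3)
m=(P[:,0]>.45)&(P[:,0]<.56)&(P[:,1]>-.33)&(P[:,1]<-.18)&(P[:,2]>.146)&(P[:,2]<.17)
H=P[m]; c=H.mean(0); w=np.linalg.svd(H-c)[2][0]; s=(H-c)@w; print(len(H),c,w,s.min(),s.max(), c+w*(s.min()+s.max())/2)
print(proj(f,[[.502,-.254,.153]]))
E
```

```text
8.8 [ 0.50207486 -0.2533697   0.24857077] [-0.34182456  0.73288637 -0.39707633] 0.05106893666178986 [ 0.17   0.296  0.229  1.843 -0.078  1.013  0.682]
[[ 0.248 -0.001  0.969]
 [-0.969  0.     0.248]
 [-0.001 -1.    -0.001]]
1418 [ 0.50025336 -0.2521418   0.15722456] [ 0.25097993 -0.96798875  0.00261973] -0.0441601826960719 0.050347511941050166 [ 0.50102981 -0.25513643  0.15723266]
[[321.38399924 208.5656273 ]]
```

View pics/w10.png

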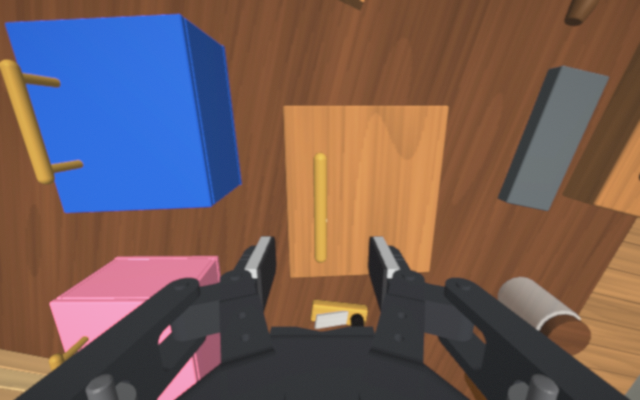

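Handle bar lies at column 320, centred between the jaws. I'll descend and grip, then compute the lift arc in tool axes.

Emit:
{"fn": "jog_arm", "kwargs": {"motion": [[0.6, [0, 0.03, 0], [0, 0, 0]], [0.6, [0, 0.03, 0], [0, 0, 0]], [0.6, [0, 0.025, 0], [0, 0, 0]], [0.6, [0, 0.0105, 0], [0, 0, 0]], [0.5, [0, 0, 0], [0, 0, 0]], [0.05, [0, 0, 0], [0, 0, 0]], [0.05, [0, 0, 0], [0, 0, 0]], [0.05, [0, 0, 0], [0, 0, 0]], [0.05, [0, 0, 0], [0, 0, 0]]], "force": 40}}

```text
clock: 9.55
tcp_pos: [0.5007, -0.2552, 0.155]
orientation: [-1.319, 1.023, -1.021]
contact_force: [-5.6, -0.8, 2.4]
grip_width: 0.0091
```

```bash
cat > arc.py <<'E'
from h import *
import sys
def rows(pos,phi0,th0,phi1,th1,n,zoff=0):
    # 2D in case x-z plane; hinge-rel bar pos
    b=lambda th: .1275*np.array([-np.cos(.344+th),np.sin(.344+th)])
    out=[]
    for i in range(n):
        ta=th0+(th1-th0)*i/n; tb=th0+(th1-th0)*(i+1)/n; p=phi0+(phi1-phi0)*i/n
        d=b(tb)-b(ta)
        ty=np.array([-np.sin(p),-np.cos(p)]); tz=np.array([np.cos(p),-np.sin(p)])
        out.append([round(d@ty,4),round(d@tz,4)])
    return out
E
python3 - <<'E'
from arc import *
o=r.get_obs(); t=o['tcp_pos'];print(o['clock'],t,o['contact_force'],o['grip_width'])
for a in rows(None,0,.085,np.radians(42),1.6,24): print(a)
E
```

```text
9.55 [ 0.50068092 -0.25516278  0.1549701 ] [-5.57479336 -0.83834576  2.41108255] 0.009109533399055365
[np.float64(-0.0072), np.float64(0.0036)]
[np.float64(-0.0071), np.float64(0.0038)]
[np.float64(-0.007), np.float64(0.004)]
[np.float64(-0.0068), np.float64(0.0043)]
[np.float64(-0.0067), np.float64(0.0045)]
[np.float64(-0.0065), np.float64(0.0047)]
[np.float64(-0.0064), np.float64(0.0049)]
[np.float64(-0.0062), np.float64(0.0051)]
[np.float64(-0.006), np.float64(0.0053)]
[np.float64(-0.0059), np.float64(0.0055)]
[np.float64(-0.0057), np.float64(0.0057)]
[np.float64(-0.0055), np.float64(0.0059)]
[np.float64(-0.0053), np.float64(0.0061)]
[np.float64(-0.0051), np.float64(0.0062)]
[np.float64(-0.0049), np.float64(0.0064)]
[np.float64(-0.0047), np.float64(0.0065)]
[np.float64(-0.0045), np.float64(0.0067)]
[np.float64(-0.0042), np.float64(0.0068)]
[np.float64(-0.004), np.float64(0.007)]
[np.float64(-0.0038), np.float64(0.0071)]
[np.float64(-0.0036), np.float64(0.0072)]
[np.float64(-0.0033), np.float64(0.0073)]
[np.float64(-0.0031), np.float64(0.0074)]
[np.float64(-0.0028), np.float64(0.0075)]
```

Emit:
{"fn": "jog_arm", "kwargs": {"motion": [[0.05, [0, -0.0072, 0.0036], [-1.75, 0, 0]], [0.05, [0, -0.0071, 0.0038], [-1.75, 0, 0]], [0.05, [0, -0.007, 0.004], [-1.75, 0, 0]], [0.05, [0, -0.0068, 0.0043], [-1.75, 0, 0]], [0.05, [0, -0.0067, 0.0045], [-1.75, 0, 0]], [0.05, [0, -0.0065, 0.0047], [-1.75, 0, 0]]]}}

```text
clock: 10.05
tcp_pos: [0.5269, -0.2484, 0.1944]
orientation: [-1.47, 1.141, -0.944]
contact_force: [-6.2, -1.4, 0.4]
grip_width: 0.0093
```

```bash
cat > st.py <<'E'
from h import *
o=r.get_obs(); t=o['tcp_pos']; h=np.array([.6143,-.2262,.1005]); c=np.array([.968,.25,0])
d=t-h; x=d@c; M=R.from_rotvec(o['orientation']).as_matrix()
print(o['clock'],t,'F',o['contact_force'].round(1),'w',o['grip_width'],'theta',np.arctan2(d[2],-x)-.344,'rad',np.hypot(x,d[2]),'tilt',np.degrees(np.arcsin(-M[:,1]@c)),'q',o['joints'].round(2))
E
python3 st.py
```

```text
10.05 [ 0.52694672 -0.24836457  0.19442252] F [-6.2 -1.4  0.4] w 0.009300402844899419 theta 0.4621720774163649 rad 0.13015102929147043 tilt 10.806338334933752 q [ 0.09  0.47  0.26  1.75 -0.01  1.1   0.59]
```

Emit:
{"fn": "jog_arm", "kwargs": {"motion": [[0.05, [0, -0.0064, 0.0048], [-1.75, 0, 0]], [0.05, [0, -0.0062, 0.005], [-1.75, 0, 0]], [0.05, [0, -0.006, 0.0052], [-1.75, 0, 0]], [0.05, [0, -0.0059, 0.0054], [-1.75, 0, 0]], [0.05, [0, -0.0057, 0.0056], [-1.75, 0, 0]], [0.05, [0, -0.0055, 0.0058], [-1.75, 0, 0]], [0.05, [0, -0.0053, 0.006], [-1.75, 0, 0]], [0.05, [0, -0.0051, 0.0062], [-1.75, 0, 0]], [0.05, [0, -0.0049, 0.0064], [-1.75, 0, 0]]]}}

```text
clock: 10.8
tcp_pos: [0.5887, -0.2324, 0.2296]
orientation: [-1.687, 1.309, -0.812]
contact_force: [-6.1, 0.9, 10.4]
grip_width: 0.0093
```

```bash
python3 st.py
```

```text
10.8 [ 0.58872211 -0.23239184  0.22959532] F [-6.1  0.9 10.4] w 0.009326388896326499 theta 1.0257664707682759 rad 0.13174854712500936 tilt 26.477987119427308 q [0.01 0.66 0.29 1.42 0.05 1.49 0.51]
```

```bash
python3 - <<'E'
from arc import *
print([[float(x) for x in a] for a in rows(None,np.radians(26.25),1.03,np.radians(32.5),1.6,9)])
E
```

```text
[[-0.0047, 0.0066], [-0.0044, 0.0068], [-0.004, 0.007], [-0.0037, 0.0072], [-0.0033, 0.0074], [-0.0029, 0.0075], [-0.0025, 0.0077], [-0.0021, 0.0078], [-0.0017, 0.0079]]
```

Emit:
{"fn": "jog_arm", "kwargs": {"motion": [[0.05, [0, -0.0057, 0.006], [-0.7, 0, 0]], [0.05, [0, -0.0054, 0.0062], [-0.7, 0, 0]], [0.05, [0, -0.004, 0.007], [-0.7, 0, 0]], [0.05, [0, -0.0037, 0.0072], [-0.7, 0, 0]], [0.05, [0, -0.0033, 0.0074], [-0.7, 0, 0]]]}}

```text
clock: 11.22
tcp_pos: [0.6287, -0.222, 0.2331]
orientation: [-1.734, 1.343, -0.781]
contact_force: [-2.8, 0.4, 13.2]
grip_width: 0.009
```

```bash
python3 st.py
```

```text
11.2167 [ 0.62872066 -0.22198139  0.23312542] F [-2.8  0.4 13.2] w 0.009019399282495268 theta 1.3395213794180396 rad 0.13347253889827815 tilt 29.79006211950811 q [-0.01  0.75  0.29  1.26  0.05  1.61  0.49]
```

Emit:
{"fn": "jog_arm", "kwargs": {"motion": [[0.05, [0, -0.0055, 0.006], [-0.7, 0, 0]], [0.05, [0, -0.0045, 0.0068], [-0.7, 0, 0]], [0.05, [0, -0.0025, 0.0075], [-0.7, 0, 0]], [0.05, [0, -0.0021, 0.0078], [-0.7, 0, 0]], [0.05, [0, -0.0013, 0.0078], [-0.7, 0, 0]]]}}

```text
clock: 11.63
tcp_pos: [0.6653, -0.2125, 0.2248]
orientation: [-1.782, 1.382, -0.744]
contact_force: [-5.8, -3.1, -6.5]
grip_width: 0.0089
```

```bash
python3 st.py; python3 - <<'E'
from h import *
f=grab('scene');cv2.imwrite('pics/s2.png',cv2.resize(f['image'][100:320,160:440,::-1],None,fx=2.5,fy=2.5))
E
```

```text
11.6333 [ 0.66530713 -0.21245359  0.22483583] F [-5.8 -3.1 -6.5] w 0.00894380715323433 theta 1.628454262515687 rad 0.1350868393580074 tilt 33.462001869660874 q [-0.02  0.85  0.29  1.11  0.04  1.72  0.48]
```

View pics/s2.png

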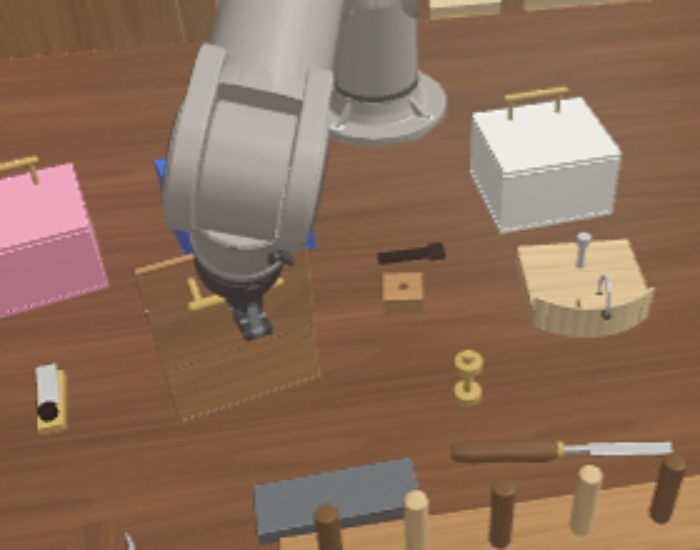

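Emit:
{"fn": "jog_arm", "kwargs": {"motion": [[0.15, [0, 0, 0], [0, 0, 0]], [0.25, [0, 0, 0], [0, 0, 0]], [0.25, [0, 0, 0], [0, 0, 0]], [0.25, [0, -0.01, 0], [0, 0, 0]], [0.25, [0, -0.02, 0], [0, 0, 0]], [0.25, [0, -0.035, 0], [0, 0, 0]], [0.25, [0, -0.04, 0], [0, 0, 0]], [0.25, [0, -0.02, 0], [0, 0, 0]]]}}

```text
clock: 12.35
tcp_pos: [0.7145, -0.1953, 0.3094]
orientation: [-1.771, 1.357, -0.758]
contact_force: [-6.0, 2.2, 1.8]
grip_width: 0.0219
```

```bash
python3 st.py
```

```text
12.35 [ 0.71448486 -0.19530675  0.309437  ] F [-6.   2.2  1.8] w 0.021887704275631924 theta 1.6913385823436817 rad 0.23370329734555523 tilt 32.06010524086037 q [-0.12  0.92  0.58  0.87 -0.14  1.92  0.61]
```

Emit:
{"fn": "jog_arm", "kwargs": {"motion": [[0.25, [0, 0, 0], [5, 0, 0]], [0.25, [0, -0.01, -0.005], [6.5, 0, 0]], [0.25, [0, -0.01, -0.005], [6.5, 0, 0]], [0.25, [0, -0.02, 0], [6.5, 0, 0]], [0.25, [0, -0.02, 0], [6.5, 0, 0]], [0.25, [0, -0.01, 0], [1.5, 0, 0]], [0.25, [0, 0, 0], [0, 0, 0]]]}}

```text
clock: 12.93
tcp_pos: [0.7182, -0.1971, 0.3845]
orientation: [-1.319, 1.01, -1.031]
contact_force: [-0.4, -0.1, 0.9]
grip_width: 0.0214
```

```bash
python3 st.py
```

```text
12.9333 [ 0.7181917  -0.19713085  0.38454626] F [-0.4 -0.1  0.9] w 0.021351333344726543 theta 1.5896260516092027 rad 0.3038265136754565 tilt -0.4357230422503539 q [-0.13  0.56  0.54  1.21 -0.28  1.43  0.63]
```

Emit:
{"fn": "jog_arm", "kwargs": {"motion": [[0.25, [0, 0, -0.035], [0, 0, 0]], [0.25, [0, 0, -0.04], [0, 0, 0]], [0.25, [0, 0, -0.04], [0, 0, 0]], [0.25, [0, 0, -0.04], [0, 0, 0]], [0.25, [0.004, 0, -0.035], [0, 0, 0]], [0.25, [0, 0.03, 0], [0, 0, 0]], [0.25, [0, 0.03, 0], [0, 0, 0]], [0.25, [0, 0.02, 0], [0, 0, 0]], [0.25, [0, 0, 0], [0, 0, 0]], [0.25, [0, 0, 0], [0, 0, 0]]]}}

```text
clock: 13.77
tcp_pos: [0.5366, -0.2467, 0.2969]
orientation: [-1.327, 1.017, -1.02]
contact_force: [0.3, 0.1, 0.1]
grip_width: 0.0211
```

```bash
python3 st.py; python3 - <<'E'
from h import *
f=grab('wrist','w11.png');np.savez('wt.npz',**f)
P=cloud(f); Q=P.reshape(-1,3)
m=(abs(Q[:,0]-.532)<.07)&(abs(Q[:,1]+.2475)<.08)&(Q[:,2]>.078)&(Q[:,2]<.098)
T=Q[m]; 
# limit near the center
print(len(T)); 
for z0 in(.084,.087): 
    K=T[T[:,2]>z0]; print(len(K),cv2.minAreaRect(K[:,:2].astype(np.float32)),K.mean(0))
np.save('T.npy',T)
E
```

```text
13.7667 [ 0.53655413 -0.2467054   0.29693481] F [0.3 0.1 0.1] w 0.02109152269554047 theta 0.8383700789288674 rad 0.21224579444538783 tilt 0.24715991179726507 q [-0.12  0.33  0.57  1.74 -0.18  1.13  0.76]
884
649 ((0.5325369834899902, -0.24800878763198853), (0.1400541514158249, 0.15912748873233795), 0.8369842171669006) [ 0.5294396  -0.26192721  0.09097737]
545 ((0.5325257778167725, -0.24800893664360046), (0.14003172516822815, 0.15912748873233795), 0.8369842171669006) [ 0.52828495 -0.26177955  0.09197792]
```

View pics/w11.png

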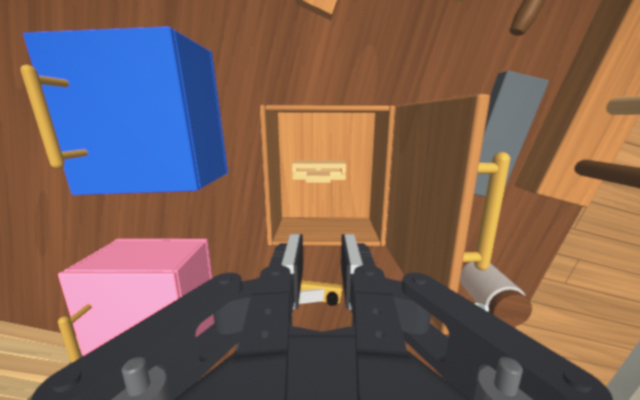

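The flap stands open and the template tab is at (318,172), its width running along case x. The jaws must turn 90°. Zooming in to measure.

```bash
python3 - <<'E'
from h import *
f=np.load('wt.npz'); P=cloud(f); im=f['image']
x0,y0,x1,y1=255,95,400,255
cv2.imwrite('pics/w12z.png',cv2.resize(im[y0:y1,x0:x1,::-1],None,fx=4.5,fy=3.7,interpolation=cv2.INTER_CUBIC))
sub=P[155:190,285:355]
m=(sub[:,:,2]>.07)&(sub[:,:,2]<.1); K=sub[m]; print(len(K),cv2.minAreaRect(K[:,:2].astype(np.float32)),np.median(K,0))
v,u=np.nonzero(m); print(u.min()+285,u.max()+285,v.min()+155,v.max()+155)
E
```

```text
238 ((0.530852735042572, -0.24810084700584412), (0.02931307815015316, 0.008677780628204346), 14.958208084106445) [ 0.53087373 -0.24690076  0.08998371]
306 329 173 182
```

View pics/w12z.png

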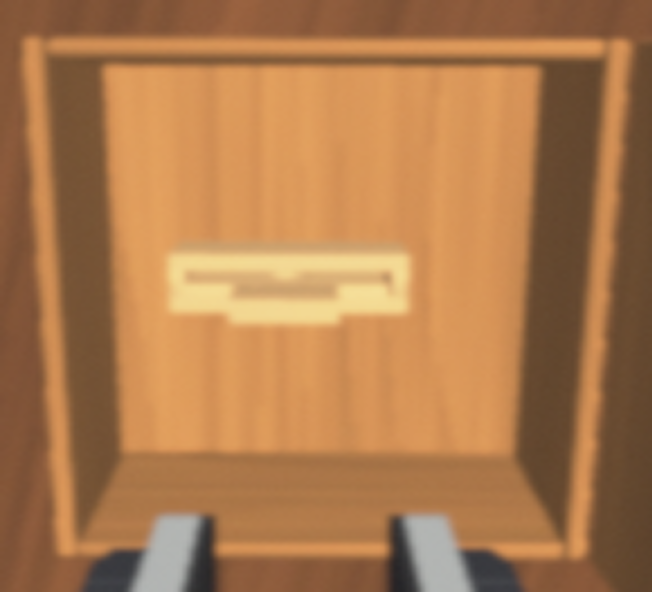

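Emit:
{"fn": "jog_arm", "kwargs": {"motion": [[0.5, [0, 0, 0], [0, -7, 0]], [0.5, [0, 0, 0], [0, -7, 0]], [0.5, [0, 0, 0], [0, -7, 0]], [0.5, [0, 0, 0], [0, -7, 0]], [0.5, [0, 0, 0], [0, -7, 0]], [0.5, [0, 0, 0], [0, -7, 0]], [0.5, [0, 0, 0], [0, -7, 0]], [0.5, [0, 0, 0], [0, -7, 0]], [0.5, [0, 0, 0], [0, -7, 0]], [0.5, [0, 0, 0], [0, -7, 0]]]}}

```text
clock: 14.65
tcp_pos: [0.5377, -0.2481, 0.3003]
orientation: [-1.578, 0.064, -0.072]
contact_force: [0.1, 1.0, -0.4]
grip_width: 0.0429
```

Emit:
{"fn": "jog_arm", "kwargs": {"motion": [[0.5, [0, 0, 0], [0, -7, 0]], [0.5, [0, 0, 0], [0, -7, 0]], [0.5, [0, 0, 0], [0, -6, 0]], [0.5, [0, 0.04, 0], [0, 0, 0]], [0.5, [0, 0.04, 0], [0, 0, 0]], [0.5, [0, 0.02, 0], [0, 0, 0]], [0.5, [0, 0, 0], [0, 0, 0]], [0.5, [0, 0, 0], [0, 0, 0]]]}}

```text
clock: 15.32
tcp_pos: [0.5376, -0.2487, 0.1992]
orientation: [-1.569, -0.202, 0.2]
contact_force: [0.8, -0.4, 0.6]
grip_width: 0.0424
```

```bash
python3 st.py; python3 - <<'E'
from h import *
f=grab('wrist','w13.png');np.savez('wt2.npz',**f)
o=r.get_obs(); M=R.from_rotvec(o['orientation']).as_matrix(); print(M.round(3), np.degrees(np.arctan2(M[1,2],M[0,2])))
P=cloud(f); Q=P.reshape(-1,3)
m=(abs(Q[:,0]-.531)<.03)&(abs(Q[:,1]+.2475)<.03)&(Q[:,2]>.084)&(Q[:,2]<.097); K=Q[m]
print(len(K),cv2.minAreaRect(K[:,:2].astype(np.float32)),np.median(K,0))
E
```

```text
15.3167 [ 0.53759864 -0.24872676  0.19923188] F [ 0.8 -0.4  0.6] w 0.042375276519593545 theta 0.546563977838158 rad 0.12699832658653123 tilt -0.018722157219619333 q [ 0.12  0.4   0.26  1.83 -0.12  0.93  2.26]
[[ 0.967  0.005 -0.253]
 [ 0.253 -0.009  0.967]
 [ 0.003 -1.    -0.01 ]] 104.66046030625512
312 ((0.5313255190849304, -0.24822428822517395), (0.030320225283503532, 0.007119731977581978), 14.924063682556152) [ 0.53060462 -0.2484022   0.0904867 ]
```

View pics/w13.png

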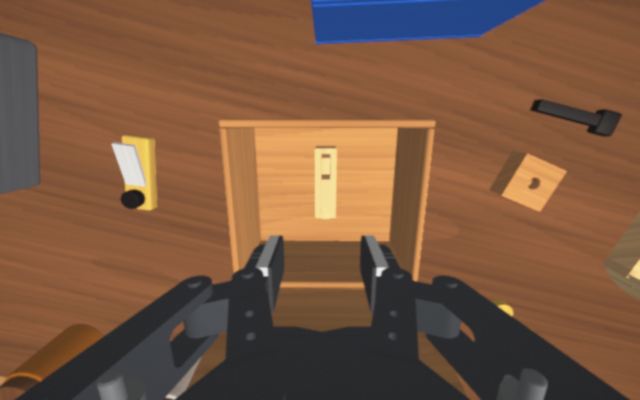

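Emit:
{"fn": "jog_arm", "kwargs": {"motion": [[0.5, [-0.006, 0, 0.002], [0, 0, 0]], [0.5, [0, 0.03, 0], [0, 0, 0]], [0.5, [0, 0.03, 0], [0, 0, 0]], [0.5, [0, 0.03, 0], [0, 0, 0]], [0.5, [0, 0.02, 0], [0, 0, 0]], [0.5, [0, 0.013, 0], [0, 0, 0]], [0.5, [0, 0, 0], [0, 0, 0]], [0.5, [0, 0, 0], [0, 0, 0]]]}}

```text
clock: 16.03
tcp_pos: [0.5316, -0.2494, 0.0767]
orientation: [-1.57, -0.203, 0.199]
contact_force: [0.1, 1.1, 0.8]
grip_width: 0.0427
```

```bash
python3 st.py; python3 - <<'E'
from h import *
f=grab('wrist','w14.png')
E
```

```text
16.0333 [ 0.53163818 -0.24939227  0.07669602] F [0.1 1.1 0.8] w 0.042657988705623165 theta -0.6145850273033693 rad 0.08905500833800861 tilt -0.11705213245220843 q [ 0.16  0.56  0.22  1.92 -0.17  0.68  2.31]
```

View pics/w14.png

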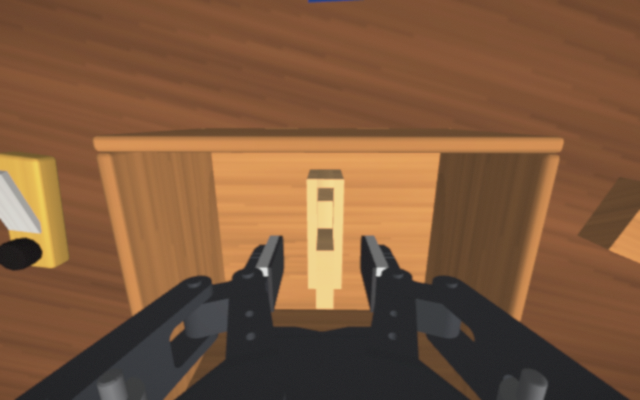

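Emit:
{"fn": "jog_arm", "kwargs": {"motion": [[0.3, [0, 0, 0.0005], [0, 0, 0]], [0.1, [0, 0, 0], [0, 0, 0]], [0, [0, 0, 0], [0, 0, 0]], [0, [0, 0, 0], [0, 0, 0]], [0, [0, 0, 0], [0, 0, 0]], [0, [0, 0, 0], [0, 0, 0]]], "force": 50}}

```text
clock: 16.58
tcp_pos: [0.5316, -0.2486, 0.0768]
orientation: [-1.57, -0.204, 0.198]
contact_force: [-0.8, 0.7, 6.0]
grip_width: 0.0075
```

```bash
python3 st.py; python3 - <<'E'
from h import *
f=grab('wrist','w15.png')
E
```

```text
16.5833 [ 0.53155742 -0.24863693  0.07678316] F [-0.8  0.7  6. ] w 0.007471404339193012 theta -0.6139733778492642 rad 0.08892509678817496 tilt -0.152685157665209 q [ 0.16  0.56  0.22  1.92 -0.17  0.68  2.31]
```

View pics/w15.png

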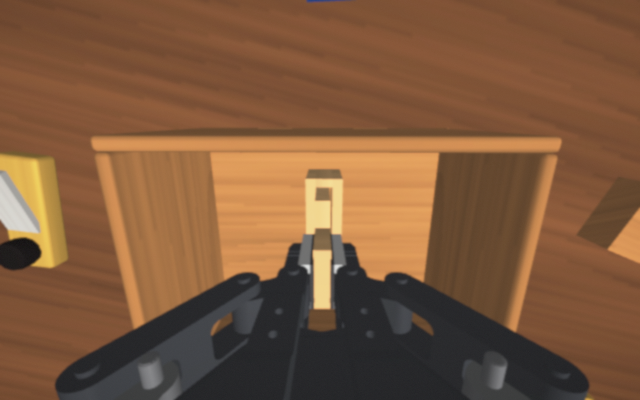

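Emit:
{"fn": "jog_arm", "kwargs": {"motion": [[0, [0, -0.004, 0], [0, 0, 0]], [0, [0, -0.008, 0], [0, 0, 0]], [0, [0, -0.01, 0], [0, 0, 0]], [0, [0, -0.012, 0], [0, 0, 0]], [0, [0, -0.015, 0], [0, 0, 0]], [0, [0, -0.025, 0], [0, 0, 0]], [0, [0, -0.03, 0], [0, 0, 0]], [0, [0, -0.03, 0], [0, 0, 0]], [0, [0, -0.03, 0], [0, 0, 0]], [0, [0, -0.02, 0], [0, 0, 0]]]}}

```text
clock: 17.47
tcp_pos: [0.5309, -0.2477, 0.264]
orientation: [-1.571, -0.205, 0.196]
contact_force: [0.6, -0.1, 0.5]
grip_width: 0.0072
```

```bash
python3 st.py; python3 - <<'E'
from h import *
f=grab('wrist','w16.png')
f=grab('scene');cv2.imwrite('pics/s3.png',cv2.resize(f['image'][100:320,160:440,::-1],None,fx=2.5,fy=2.5))
E
```

```text
17.4667 [ 0.53091119 -0.24770463  0.26397655] F [ 0.6 -0.1  0.5] w 0.0071563428340463055 theta 0.7420490650030555 rad 0.18476253271912566 tilt -0.2728942171097176 q [ 0.1   0.32  0.28  1.78 -0.09  1.05  2.24]
```

View pics/w16.png

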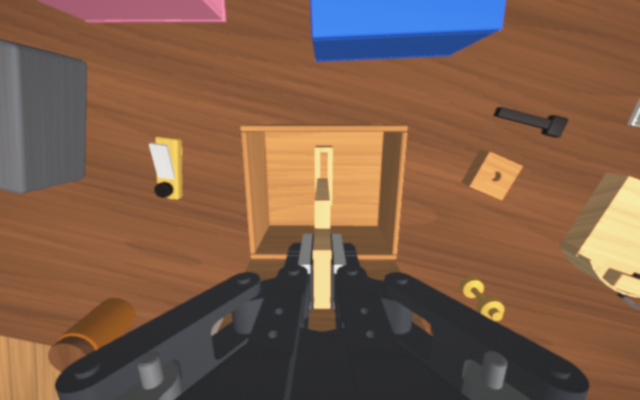

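View pics/s3.png

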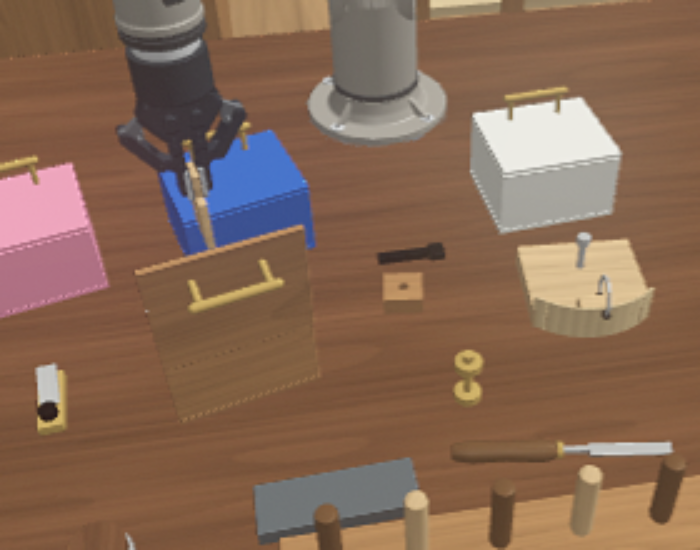

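Emit:
{"fn": "jog_arm", "kwargs": {"motion": [[0, [0, 0, 0.02], [0, 0, 0]], [0, [0.004, 0, 0.035], [0, 0, 0]], [0, [0.006, 0, 0.04], [0, 0, 0]], [0, [0.006, 0, 0.04], [0, 0, 0]], [0, [0.006, 0, 0.04], [0, 0, 0]], [0, [0.006, 0, 0.04], [0, 0, 0]], [0, [0.006, 0, 0.04], [0, 0, 0]], [0, [0.006, 0, 0.04], [0, 0, 0]], [0, [0.006, 0, 0.04], [0, 0, 0]], [0, [0.006, 0, 0.04], [0, 0, 0]]]}}

```text
clock: 18.4
tcp_pos: [0.4846, 0.1304, 0.2567]
orientation: [-1.569, -0.202, 0.199]
contact_force: [-0.2, -0.3, 0.3]
grip_width: 0.0071
```

Emit:
{"fn": "jog_arm", "kwargs": {"motion": [[0, [0.006, 0, 0.035], [0, 0, 0]], [0, [0.005, 0, 0.025], [0, 0, 0]], [0, [0.004, 0.006, 0.015], [0, 0, 0]], [0, [0.0016, 0.007, 0.005], [0, 0, 0]], [0, [0, 0, 0], [0, 0, 0]], [0, [0, 0, 0], [0, 0, 0]], [0, [0, 0, 0], [0, 0, 0]], [0, [0, 0, 0], [0, 0, 0]]]}}

```text
clock: 19.07
tcp_pos: [0.482, 0.2086, 0.2432]
orientation: [-1.57, -0.201, 0.197]
contact_force: [-0.4, -0.3, -1.0]
grip_width: 0.0073
```

```bash
python3 st.py; python3 - <<'E'
from h import *
q=np.load('wq.npz'); print('pin',onplane(q,[319.0,189.0],.08))
o=r.get_obs(); M=R.from_rotvec(o['orientation']).as_matrix(); print(M.round(3))
f=grab('wrist','w17.png');np.savez('wf.npz',**f); 
for n in('scene','side'):
    f=grab(n); np.savez(n+'f.npz',**f); p=proj(f,[[.482,.21,.13]])[0].astype(int); u,v=p
    cv2.imwrite('pics/%sf.png'%n,cv2.resize(f['image'][max(v-80,0):v+80,u-80:u+80,::-1],None,fx=3.5,fy=3.5,interpolation=cv2.INTER_CUBIC)); print(n,u-80,v-80)
    P=cloud(f).reshape(-1,3); m=(abs(P[:,0]-.482)<.045)&(abs(P[:,1]-.21)<.045)
    H=P[m&(P[:,2]>.055)&(P[:,2]<.1)]; T=P[m&(P[:,2]>.16)&(P[:,2]<.235)]
    print(n,'pin',len(H),H.mean(0),H[:,2].max(),'T',len(T),T.mean(0),T[:,2].min())
    if len(T)>20: print(cv2.minAreaRect(T[:,:2].astype(np.float32)))
E
```

```text
19.0667 [0.48195655 0.20859327 0.24319242] F [-0.4 -0.3 -1. ] w 0.007274480407882428 theta 1.0915983199364376 rad 0.14400652321611612 tilt -0.061048630185047435 q [-0.53  0.24  0.    1.92  0.01  0.98  1.29]
pin [[0.48204203 0.20954894 0.08      ]]
[[ 0.968  0.003 -0.25 ]
 [ 0.25  -0.008  0.968]
 [ 0.001 -1.    -0.008]]
scene 315 101
scene pin 37 [0.48552425 0.20678713 0.07309297] 0.08129964974358317 T 241 [0.48962707 0.20744173 0.20269827] 0.17197161965725127
((0.48355633020401, 0.20603212714195251), (0.058342065662145615, 0.03158550336956978), 42.02499771118164)
side 234 158
side pin 33 [0.48117113 0.21099588 0.07395993] 0.08454761816375522 T 299 [0.48050379 0.21274473 0.20429785] 0.1714059567571956
((0.48044532537460327, 0.21487639844417572), (0.05903583765029907, 0.023706333711743355), 12.832536697387695)
```

View pics/scenef.png

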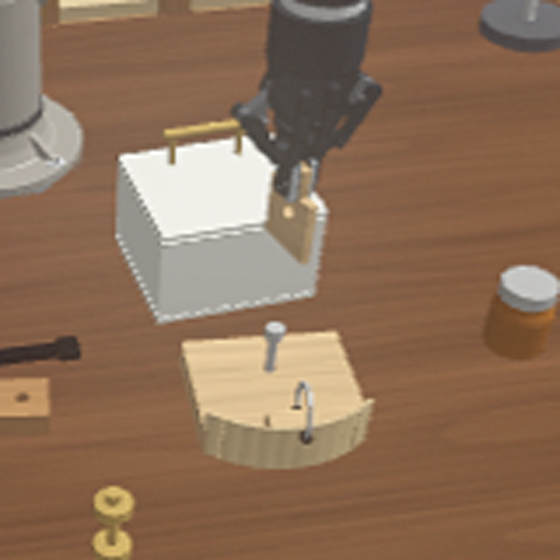

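View pics/sidef.png

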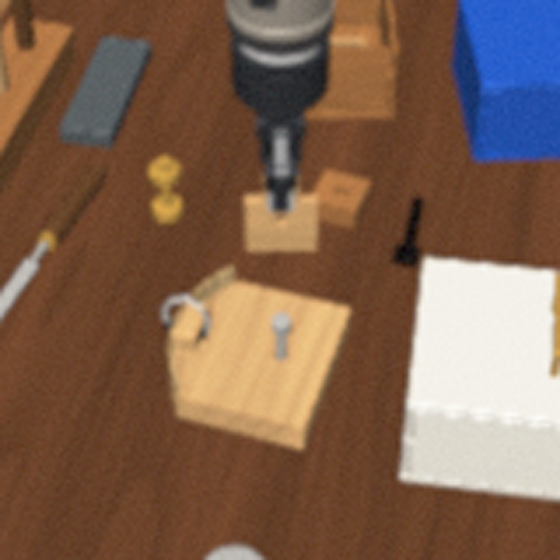

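View pics/w17.png

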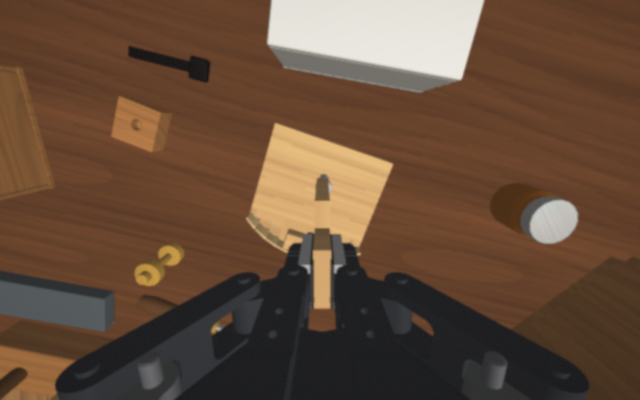

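Emit:
{"fn": "jog_arm", "kwargs": {"motion": [[0, [0, -0.004, 0.001], [0, 0, 0]], [0, [0, -0.004, 0.0005], [0, 0, 0]], [0, [0, 0, 0], [0, 0, 0]], [0, [0, 0, 0], [0, 0, 0]], [0, [0, 0, 0], [0, 0, 0]], [0, [0, 0, 0], [0, 0, 0]], [0, [0, 0, 0], [0, 0, 0]]]}}

```text
clock: 19.8
tcp_pos: [0.481, 0.2118, 0.2508]
orientation: [-1.569, -0.202, 0.2]
contact_force: [0.6, -0.8, -0.4]
grip_width: 0.0068
```

```bash
python3 st.py; python3 - <<'E'
from h import *
o=r.get_obs(); print('qvel',abs(o['qvel']).max())
for n in('scene','side'):
    f=grab(n,n+'end.png'); P=cloud(f).reshape(-1,3); m=(abs(P[:,0]-.482)<.045)&(abs(P[:,1]-.21)<.045)
    T=P[m&(P[:,2]>.15)&(P[:,2]<.235)]; H=P[m&(P[:,2]>.055)&(P[:,2]<.1)]; print(n,T[:,2].min(),H[:,2].max())
    F=P[(P[:,0]>.55)&(P[:,0]<.72)&(P[:,1]>-.34)&(P[:,1]<-.12)&(P[:,2]>.15)&(P[:,2]<.26)]
    x=(F-[.6143,-.2262,.1005])@np.array([.968,.25,0]); print(n,'flap',len(F),F[:,2].max(), np.polyfit(F[:,2]-.1,x,1))
E
```

```text
19.8 [0.48101423 0.21181464 0.25081465] F [ 0.6 -0.8 -0.4] w 0.006757748435053584 theta 1.0976779367893532 rad 0.15157640100473205 tilt -0.03741119075694357 q [-0.54  0.23  0.    1.91  0.01  1.    1.28]
qvel 0.001470752823568627
scene 0.17867333122393336 0.08022552817563644
scene flap 1974 0.25228497059619903 [0.10534655 0.006672  ]
side 0.17945290410864867 0.08178089576309588
side flap 57 0.22724443354506907 [ 0.53164465 -0.01683437]
```

View pics/sceneend.png

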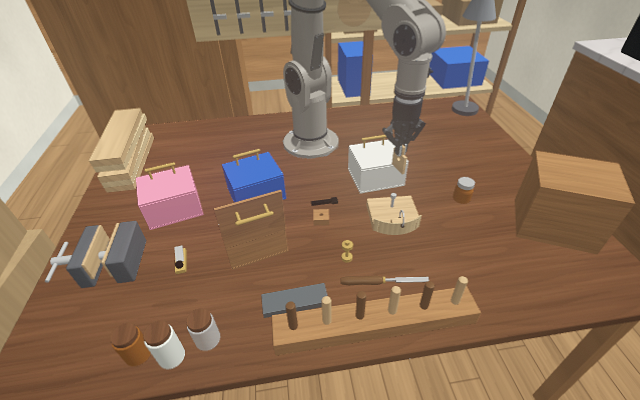

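```bash
python3 -c "
from bench import r
print(r.hand_in())"
```

```text
the job is handed in; nothing more can be done
None
```

The job is done and handed in at about 20 s of the 67 s allowed. The pin is in the mould, the flap is up, and the gripper is still holding the template above the pin.

- **Pin:** I took it from the stand, put it in the mould hole and let go. Its head top measured 80 mm above the bench, so it is on the bottom of the hole.
- **Flap:** I lifted it by its handle to about 1.6 rad and released it. The last scene picture shows it standing open, slightly past vertical. The side camera saw too little of the flap to confirm the angle.
- **Template:** I drew it straight up from its slot, and it is upright to within about 0.5°. The arm was at rest, with joint speeds under 0.002 rad/s. It hangs about 98–99 mm above the pin's head and 1–2 mm off the pin's axis, which is within the cameras' calibration error of about 2 mm.
- **Joint limit:** While I backed away from the handle, joint 6 read 1.92 rad (rounded), right at its limit. I turned the tool back at once, and no later reading came near it.
- **Forces and bystanders:** The forces I read between moves stayed under about 15 N. The bystanders in the last scene picture look undisturbed; I did not measure their positions.

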